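# Slacken the left-hand nut of the large sanding disc

### The job

The large sanding disc is due for a change. Its T-bar nut has a left-hand thread and the spindle is locked: slacken that nut by about a sixth of a turn (60 degrees), without tightening it, and let go. Leave the nut of the smaller disc as it is.

Things in the scene. Friction and masses are not known exactly. Their poses are not given: they have to be found in the camera images.
- big_head: Blue sanding head fixed to the bench, foot 156 mm square, carrying the LARGE disc (160 mm diameter, brown abrasive, face up 83 mm above the bench). Origin at the centre of its underside, on the nut's axis; z up. On the disc lies a steel washer 52 mm wide, 4 mm thick, under the nut.
- big_nut_grip (a point): The nut to slacken, on the LARGE disc: plain steel T-bar nut, an upright bar 56 mm long, 14 wide, 34 high on a hub 30 mm in diameter, 12 high. This point is on the nut's axis inside the bar, 120 mm above the bench, 13 below the bar's top (a stud shows 6 mm above that), 21 above the hub's top, 37 above the disc. x runs along the bar, y across its 14 mm width, z up.
- big_nut (a joint): Angle of that nut, rad. Grows as it is turned clockwise seen from above, which loosens it (left-hand thread); counter-clockwise tightens it, to a hard stop at -0.25. Starts between 0 and 0.2. Steady friction of 0.12 N m; stays where it is left; does not rise. Stop at the other end: 2.4.
- small_nut_end (a point): On the other nut, to be left alone: an identical T-bar nut with ordinary right-hand thread, on the SMALL disc (100 mm diameter) of a like blue head. The point is in one end of its bar, 25 mm from the nut's axis, 120 mm above the bench; x points along the bar away from the axis, z up.

How it is judged (in metres and radians):
At the end, for the whole second after the job is handed in: The large disc's nut stands at a joint angle of 0.75 to 1.55 rad (43 to 89 degrees clockwise of zero) and is at rest; the end of the small disc's nut is within 6 mm of where it began (value of joint big_nut between 0.75 and 1.55 rad and velocity of joint big_nut between -0.05 and 0.05 rad/s and distance of small_nut_end from where it was at the start of the episode below 0.006 m); the robot touches nothing.
It fails at once if the large disc's nut is tightened: its joint angle falls below -0.2 rad (value of joint big_nut below -0.2 rad).
It fails at once if the small disc's nut is turned: its bar's end moves more than 6 mm (distance of small_nut_end from where it was at the start of the episode above 0.006 m).
It also fails if it takes over 29 s, if anything falls off the work surface, if the arm or the gripper's body presses on something with over 40 N, if the wrist force passes 120 N, or if a joint passes its speed limit or range.

### The arm

A 6-joint arm with a two-finger parallel gripper is mounted at the origin on the work surface. World frame = base frame: x ahead of the robot, y to its left, z up, the work surface at z = 0. Lengths are in mm, angles in rad, forces in N, time in s.
With the tool pointing down it reaches from about 300 to 775 mm from the base axis. Payload 14.6 kg.
Tool frame: the origin (TCP) lies between the finger pads; the fingertips stand 8 mm ahead of it and the grasp point (between the pads) lies 11 mm behind it; z points along the fingers, y is the direction in which the jaws open and shut (so a half turn about z gives the same grasp; the last joint's range is limited). The gripper opens to 94 mm and grips with 3 to 60 N. Pads are 16 mm wide; open, the fingers measure 119 mm over their backs; the gripper's body (75 mm by 177 mm) begins 78 mm behind the grasp point.
Start: joints at [-1.388, 0.3, 1.521, -0, 1.321, -0.067], TCP at [135.959, -532.921, 213.446] pointing down, gripper open.
Joint ranges: [-3.03, 3.03], [-0.79, 2.21], [0.23, 2.52], [-1.04, 4.18], [0, 3.07], [-2.55, 2.55]. Speed limits (rad/s): [2.22, 2.22, 2.57, 3.14, 3.14, 3.14].

### API

Orientations are given as [roll, pitch, yaw] about the fixed x, y, z axes, in that order (R = Rz(yaw) Ry(pitch) Rx(roll)).
In Python, from cell import manip gives the robot as it stands. The module is installed in compiled form; this text tells all that it offers.
- The arm moves only by the tool send_rows, never from a script. Its argument "series" is a list that holds one entry, the list of rows, each a list of 5 numbers: the opening, from 0 (shut) to 1 (fully open), then the shift along the tool's x, y, z in mm, then the turn about the tool's z in degrees. In form: [[[gripper, dx, dy, dz, roll], ...]]. A call has 1 to 10 rows; each row is the pose to reach, as a shift and turn from the pose commanded when the call began, along the tool's axes at that moment; what a row does not reach only later rows make up. A row lasts 1/10 s, in which the tool goes at most 50 mm and 8.59 degrees, less where a joint would pass 70% of its speed; a pose out of reach is approached as far as the arm can. A call with a gripper value outside its range is refused whole. The fingers move at their own pace and stop on an object; "newtons" is the grip in N (left out, the last holds). Time passes only in rows, so rows that repeat a pose let the fingers close. It gives the time, the measured TCP pose, the force and the opening at its end, in the units of the state.
- manip.read_state(): the state, without advancing time (a new reading comes with each control period).
- manip.camera(name): name is "scene" or "top" or "wrist"; returns a dict with "img" (480x640x3 uint8, red, green, blue), "vfov" (degrees; the focal length in pixels is half the picture's height over the tangent of half this angle, whatever the lens; pixels are square), "cx", "cy" (the principal point, pixels), "pose" (4x4, takes a point from camera to world coordinates); the wrist camera has in their place "T_tool_cam" (4x4, takes a point from camera to tool coordinates, whose origin is the TCP and whose axes are the flange's). Camera axes: x right, y down, z forward; pixel columns grow to the right and rows downward; lengths in mm; the calibration is good to about 2 mm. A picture is of the moment at which its call begins: read the wrist's pose just before it. There is no depth.
- manip.sign_off(): hands the job in, once; it reports no verdict.
Trained networks look in a picture, given as the dict that the camera call returned (one of the last four; its "shot" number tells which), for a name from the list of things; names that differ only in an ending like _2 or _b are one class to them, and where a whole thing is asked for, a point or a joint stands for the part that bears it (a point fixed in the world has none). Each returns a list of dicts, best first, with "conf" (0 to 1); they miss things now and then, are a little off and sometimes report something else, mostly with a low value. They report only what shows in the picture. A call takes as long as a camera call.
- manip.find_in(target, picture): "rect" ([left, top, width, height] in pixels, round what is visible of it).
- manip.silhouettes(target, picture): "pixels" (480x640 bool, what is visible of it) and "rect" ([left, top, width, height] in pixels, round what is visible of it).
The state is a dict: "clock": time; "joints": joint angles; "qd": joint speeds; "effort": joint torques, N m; "eef_pos": TCP position; "eef_rot": TCP orientation; "wrist_force": force on the tool from outside, world axes, zero at the start; "moment": the same for the moment, N m; "finger_gap": finger opening in mm.
Only numpy, scipy, OpenCV 4.12 (cv2) and the standard library are available. Lean on these libraries where they do the work, as an engineer would, in place of code of your own. Each camera call takes 0.05 s, during which the arm holds its last target. There are 200 camera calls.

## Working session

There is one attempt and no reset: what is moved stays moved. The work goes in short steps, Python scripts to look and compute and a tool call to move; the robot and the scene stay as the last step left them, time stands still between calls to the robot, and variables do not carry over. Pictures are saved under pics/ and viewed, about 8 in all and at most 12, crops included, and the job is handed in when it is done.

Besides the shell and the picture viewer there is one more tool, called after "Call:" by a JSON object that holds its "op" and its "data", one argument or row to a line. send_rows: Moves the arm, as the interface text tells. Its arguments: {"type":"object","properties":{"series":{"type":"array"},"newtons":{"type":"number"}},"required":["series"]}

```bash
mkdir -p pics
python3 - <<'E'
from cell import manip
import cv2,numpy as np
s=manip.read_state();print(s['clock'],s['eef_pos'],s['eef_rot'],s['finger_gap'])
ims=[]
for n in("top","scene"):
    c=manip.camera(n);print(n,c['vfov'],c['cx'],c['cy'],np.round(c['pose'],3).tolist())
    ims.append(c['img'])
    for t in("big_head","big_nut_grip","small_nut_end"):
        for r in manip.find_in(t,c)[:3]:print(t,np.round(r['rect'],1),r['conf'])
    cv2.imwrite(f'pics/{n}.png',c['img'][:,:,::-1])
E
```

```text
0.0 [ 135.93471062 -532.68057209  212.87689293] [-3.14044394e+00 -1.17012570e-04  2.49777345e-01] 93.91118113789149
top 47.294939109911965 319.1990804048188 247.6519623761946 [[-0.015, -0.996, 0.085, 473.218], [-1.0, 0.015, -0.01, -0.414], [0.008, -0.085, -0.996, 1076.77], [0.0, 0.0, 0.0, 1.0]]
big_head [361.9 210.3  96.7  92.3] 0.79
small_nut_end [200.8 229.1  25.1  30.4] 0.67
scene 48.61014304628474 319.6162066373406 242.0294519454808 [[0.033, 0.689, -0.724, 1100.048], [0.999, -0.029, 0.017, -11.683], [-0.009, -0.725, -0.689, 613.611], [0.0, 0.0, 0.0, 1.0]]
big_nut_grip [175.4 210.7  24.2  45.5] 0.95
small_nut_end [433.9 210.5  32.   45.7] 0.94
```

View pics/top.png

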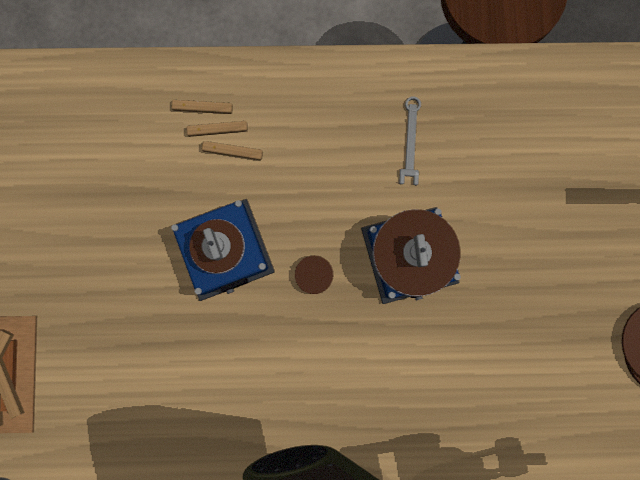

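View pics/scene.png

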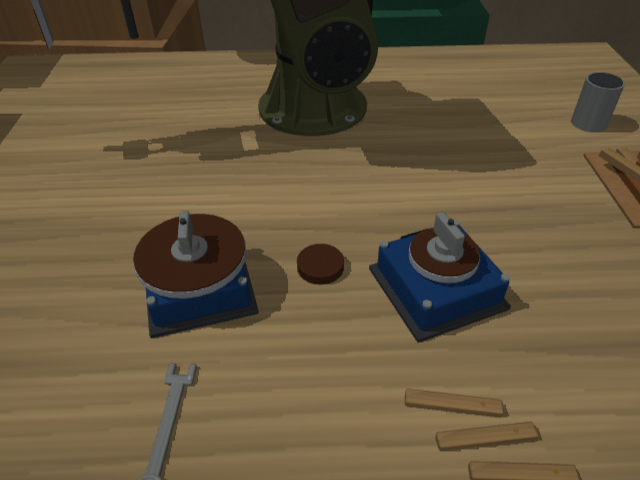

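The top view shows the large disc at about (417,252), to the robot's right, with its bar near-vertical in the image. The small disc's nut is at (213,245). The scene view agrees, with the nuts at (185,235) and (449,235). Next I'll enlarge the big nut and fit the disc.

```bash
cat > h.py <<'E'
import numpy as np,cv2
from cell import manip
def ray(c,u,v,z,P=None):
    P=c['pose'] if P is None else P
    f=240/np.tan(np.radians(c['vfov']/2))
    d=P[:3,:3]@np.array([(u-c['cx'])/f,(v-c['cy'])/f,1]);o=P[:3,3]
    return o+d*(z-o[2])/d[2]
def proj(c,p,P=None):
    P=c['pose'] if P is None else P
    f=240/np.tan(np.radians(c['vfov']/2))
    q=P[:3,:3].T@(np.asarray(p,float)-P[:3,3]);return f*q[0]/q[2]+c['cx'],f*q[1]/q[2]+c['cy']
def disc(c,box,P=None):
    x0,y0,x1,y1=box
    h=cv2.cvtColor(c['img'],cv2.COLOR_RGB2HSV).astype(int)
    i=c['img'].astype(int)
    m=((i[...,0]<115)&(i[...,0]>i[...,2]*1.7)).astype(np.uint8)
    k=np.zeros_like(m);k[y0:y1,x0:x1]=m[y0:y1,x0:x1]
    k=cv2.morphologyEx(k,cv2.MORPH_OPEN,np.ones((3,3),np.uint8))
    cs=max(cv2.findContours(k,cv2.RETR_EXTERNAL,cv2.CHAIN_APPROX_NONE)[0],key=cv2.contourArea)
    w=np.array([ray(c,*p[0],83,P)[:2] for p in cv2.convexHull(cs)])
    return cv2.minEnclosingCircle(w.astype(np.float32)),cv2.fitEllipse(w.astype(np.float32))
E
python3 - <<'E'
from h import *
c=manip.camera('top')
print(disc(c,(365,203,468,300)))
a=c['img'][225:280,385:450,::-1]
b=manip.camera('scene')
s=b['img'][190:280,125:255,::-1]
for t in("big_nut_grip",):
    for r in manip.silhouettes(t,b)[:1]:print(r['rect'],r['conf'])
big=np.zeros((600,800,3),np.uint8)
a=cv2.resize(a,None,fx=6,fy=6,interpolation=2);s=cv2.resize(s,None,fx=3,fy=3,interpolation=2)
big[:330,:390]=a;big[:270,400:790]=s
cv2.imwrite('pics/crop.png',big)
E
```

```text
(((548.1934814453125, -187.84629821777344), 78.9214096069336), ((547.9872436523438, -187.76344299316406), (155.69146728515625, 156.79031372070312), 8.502902030944824))
[174.6, 210.6, 24.0, 45.7] 0.55
```

View pics/crop.png

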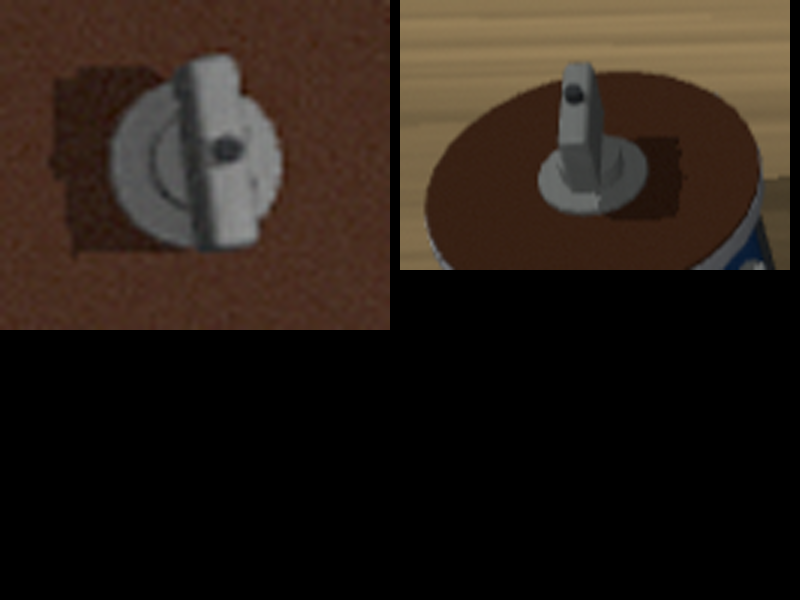

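Run:
```python
from h import *
c=manip.camera('top')
g=lambda x,y,z:ray(c,385+x/6-.4,225+y/6-.4,z)[:2]
p,q=g(238,58,133),g(258,240,133);p2,q2=g(196,65,133),g(210,247,133)
for a,b in((p,q),(p2,q2)):d=a-b;print(a,b,np.degrees(np.arctan2(d[1],d[0])),np.linalg.norm(d))
print((p+q+p2+q2)/4,g(228,150,139))
b=manip.camera('scene');print(ray(b,125+573/3-400/3,190+94/3,139)[:2])
s=manip.read_state();print(s['clock'])
t=np.array([548,-188]);d=t-s['eef_pos'][:2];y=s['eef_rot'][2]
print(d@[np.cos(y),np.sin(y)],d@[np.sin(y),-np.cos(y)],np.degrees(y))
```

```text
[ 574.540179   -192.01780374] [ 521.80331991 -196.11156569] 4.438752185364444 52.89551203327228
[ 572.68140092 -179.7959536 ] [ 519.99415015 -182.21728528] 2.631273014977767 52.74285961764957
[ 547.25476249 -187.53565208] [ 547.43038674 -187.08891836]
[ 552.46175054 -184.03273838]
0.65
484.515173645205 -232.36843135767867 14.31130230294358
```

Call:
{"op": "send_rows", "data": {
  "series": [
    [[1,45,-22,0,2],[1,88,-42,0,4],[1,132,-63,0,6],[1,176,-84,0,8],[1,220,-105,0,10],[1,264,-126,0,10],[1,308,-147,0,10],[1,352,-168,0,10],[1,396,-190,0,10],[1,440,-211,0,10]]
  ]
}}

```text
clock: 1.65
eef_pos: [511.5, -218.0, 213.6]
eef_rot: [3.141, -0.0, 0.075]
wrist_force: [-0.5, -0.2, 0.0]
finger_gap: 93.9
```

Call:
{"op": "send_rows", "data": {
  "series": [
    [[1,41,-29,0,0],[1,41,-29,0,0],[1,41,-29,0,0]]
  ]
}}

```text
clock: 1.95
eef_pos: [549.1, -187.1, 213.0]
eef_rot: [-3.141, 0.001, 0.077]
wrist_force: [-0.6, -0.2, -0.5]
finger_gap: 94.0
```

```bash
cat > w.py <<'E'
from h import *
from scipy.spatial.transform import Rotation as R
import sys
s=manip.read_state();c=manip.camera('wrist')
T=np.eye(4);T[:3,:3]=R.from_euler('xyz',s['eef_rot']).as_matrix();T[:3,3]=s['eef_pos'];P=T@c['T_tool_cam']
print(s['clock'],s['eef_pos'],np.degrees(s['eef_rot']),s['wrist_force'],s['finger_gap'],s['joints'])
np.savez('w.npz',P=P);np.save('wimg.npy',c['img']);import pickle;pickle.dump({k:c[k] for k in('vfov','cx','cy')},open('wc.pkl','wb'))
for r in manip.find_in('big_nut_grip',c)[:2]:print(r)
for p in((548,-188,83),(548,-188,139)):print(proj(c,p,P))
cv2.imwrite(f'pics/{sys.argv[1]}.png',c['img'][:,:,::-1])
E
python3 w.py w1
```

```text
1.95 [ 549.07128666 -187.0520617   212.993197  ] [-1.79987447e+02  4.17585218e-02  4.41581894e+00] [-0.62166104 -0.24414493 -0.5269782 ] 94.00117428852987 [-3.91417296e-01  3.67882426e-01  1.43184977e+00 -1.37155602e-04
  1.34260968e+00  1.10233961e+00]
{'rect': [311.5, 213.1, 35.1, 81.1], 'conf': 0.78}
(np.float64(328.02130846573095), np.float64(236.27946521313783))
(np.float64(328.2271627628591), np.float64(257.38303278220263))
```

View pics/w1.png

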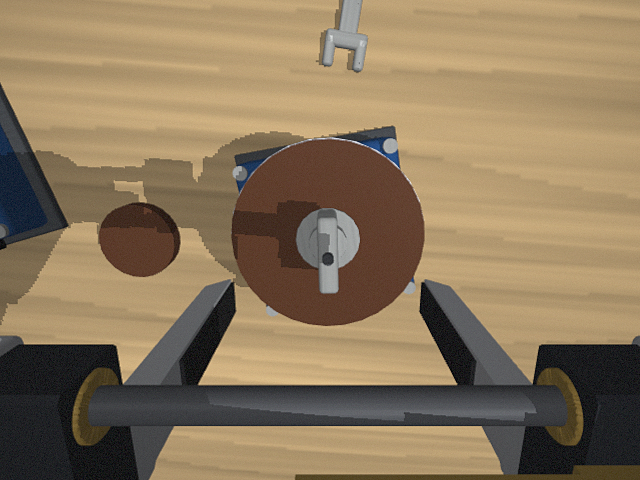

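The wrist view shows the bar upright in the image at columns 318–338, with the stud at (328,258). My estimate predicted (328,257), so position and yaw agree. I'll descend and close.

Call:
{"op": "send_rows", "data": {
  "series": [
    [[1,-1,1,25,0],[1,-1,1,50,0],[1,-1,1,75,0],[1,-1,1,92,0],[1,-1,1,101,0],[1,-1,1,101,0],[0.4,-1,1,101,0],[0,-1,1,101,0],[0,-1,1,101,0],[0,-1,1,101,0]]
  ],
  "newtons": 25
}}

```text
clock: 3.05
eef_pos: [548.1, -188.8, 112.9]
eef_rot: [3.141, -0.001, 0.075]
wrist_force: [-0.1, 0.4, 0.2]
finger_gap: 65.1
```

Call:
{"op": "send_rows", "data": {
  "series": [
    [[0,0,0,0,0],[0,0,0,0,0],[0,0,0,0,0],[0,0,0,0,0]]
  ]
}}

```text
clock: 3.45
eef_pos: [547.9, -188.8, 112.4]
eef_rot: [-3.142, 0.0, 0.075]
wrist_force: [-0.0, 0.2, 0.4]
finger_gap: 33.5
```

Call:
{"op": "send_rows", "data": {
  "series": [
    [[0,0,0,0,0],[0,0,0,0,0],[0,0,0,0,0],[0,0,0,0,0],[0,0,0,0,0]]
  ]
}}

```text
clock: 3.95
eef_pos: [547.9, -187.5, 112.4]
eef_rot: [-3.139, 0.0, 0.076]
wrist_force: [-0.8, 9.1, 3.1]
finger_gap: 13.7
```

Gripped at a 13.7 mm gap. A side force of +9 N in y calls for a shift of about 1 mm towards +y while turning.

Call:
{"op": "send_rows", "data": {
  "series": [
    [[0,0,-1,0,0],[0,0,-1,0,6],[0,0,-1,0,12],[0,0,-1,0,18],[0,0,-1,0,24],[0,0,-1,0,30],[0,0,-1,0,30]]
  ]
}}

```text
clock: 4.65
eef_pos: [547.8, -187.8, 112.4]
eef_rot: [3.142, 0.0, -0.45]
wrist_force: [-0.5, 0.9, 0.4]
finger_gap: 13.9
```

Call:
{"op": "send_rows", "data": {
  "series": [
    [[0,0,0,0,6],[0,0,0,0,12],[0,0,0,0,18],[0,0,0,0,24],[0,0,0,0,28],[0,0,0,0,28],[0,0,0,0,28]]
  ]
}}

```text
clock: 5.35
eef_pos: [547.5, -188.2, 112.4]
eef_rot: [3.141, 0.0, -0.933]
wrist_force: [-4.2, -3.7, 0.3]
finger_gap: 13.6
```

Call:
{"op": "send_rows", "data": {
  "series": [
    [[0.2,0,0,0,0],[0.5,0,0,0,0],[1,0,0,0,0],[1,0,0,0,0],[1,0,0,0,0],[1,0,0,0,0],[1,0,0,0,0],[1,0,0,0,0],[1,0,0,0,0],[1,0,0,0,0]]
  ]
}}

```text
clock: 6.35
eef_pos: [547.9, -187.8, 112.5]
eef_rot: [-3.142, -0.0, -0.937]
wrist_force: [-0.2, 0.3, 0.6]
finger_gap: 87.4
```

Call:
{"op": "send_rows", "data": {
  "series": [
    [[1,0,0,-15,0],[1,0,0,-40,0],[1,0,0,-70,0],[1,0,0,-100,0],[1,0,0,-100,0],[1,0,0,-100,0]]
  ]
}}

```text
clock: 6.95
eef_pos: [547.9, -187.8, 212.5]
eef_rot: [-3.141, -0.0, -0.937]
wrist_force: [-0.3, 0.2, -0.3]
finger_gap: 94.1
```

```bash
python3 w.py w2
python3 - <<'E'
from cell import manip
import cv2
c=manip.camera('top')
for r in manip.find_in('small_nut_end',c):print(r)
E
```

```text
6.95 [ 547.85170645 -187.77114405  212.45942903] [-1.79982808e+02 -2.68727157e-02 -5.36879570e+01] [-0.34455591  0.22402039 -0.26656734] 94.12699001673198 [-3.93439370e-01  3.65438911e-01  1.43641653e+00  1.46143862e-05
  1.33918061e+00  2.11438515e+00]
{'rect': [310.7, 213.9, 39.5, 79.1], 'conf': 0.84}
(np.float64(326.45755627462967), np.float64(235.53593500584162))
(np.float64(326.3073014861756), np.float64(256.40185620431225))
{'rect': [203.4, 227.4, 25.1, 32.4], 'conf': 0.94}
```

View pics/w2.png

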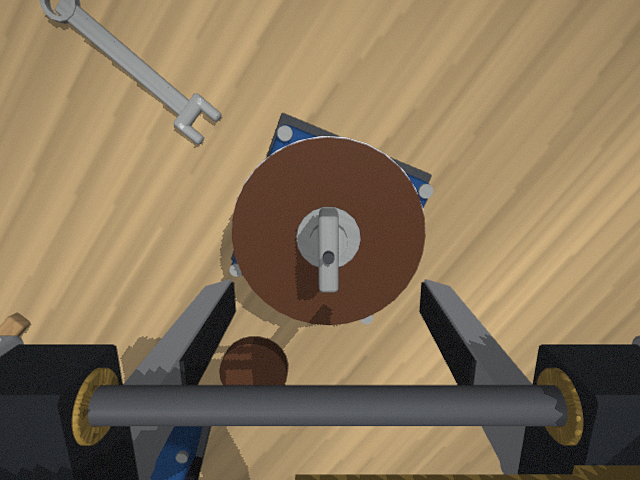

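The wrist view shows the bar still upright in the image, columns 318–338, with the stud at (328,257). It is aligned with the gripper at yaw −53.7°, so it turned about 58° clockwise. The gripper is open and well clear.

```bash
python3 -c "
from cell import manip
print(manip.sign_off())"
```

```text
the job is handed in; nothing more can be done
None
```

I slackened the large disc's nut by about 58° clockwise, let go and retracted 100 mm, then handed the job in. No verdict is reported.

- **Turn:** The last wrist picture shows the bar lying along the gripper's final yaw of −53.7°; it started at about +4°. With a start of 0 to 0.2 rad, that puts the joint at roughly 1.0 to 1.2 rad, inside the 0.75 to 1.55 band. I worked this angle out from the pictures and the gripper's yaw, as the joint itself cannot be read.
- **Contact:** The gripper ended open at 94 mm with wrist force near zero. The largest side force I read was about 9 N, on closing; I removed it with a 1 mm shift.
- **Small nut:** I never went near it. The detector's box for it moved only 2–3 px between start and end, which I take as detector noise.
- **Time:** The robot's clock stood at about 7 s of the 29 s allowed.

The two fixed cameras disagreed by about 5 mm on the nut's position. The wrist camera confirmed the top camera's estimate to within 1 px, so I used that one.

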